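# Hook the eyelet press's return spring back on its post

## Task

The return spring of the eyelet press has come off its post, and the spring puller is half under the desk riser. Draw the puller out by its shank, lay it down flat and clear of the riser, let go and take it again by its handle; put its pin through the spring's pull eye, stretch the spring and swing its hook onto the brass anchor post so that it stays there under tension. Unhook the puller, lay it flat on the desk and let go. Do not touch the spring with the robot itself, and leave the tumbler, the pen pot, the calculator and the phone where they are.

Things in the scene. Friction and masses are not known exactly. Their poses are not given: they have to be found in the camera images.
- press: Bench eyelet press (fixed), blue: base plate 420 x 130 x 20 mm, 180 mm tall column, side cover off to show the return spring. Origin: on the desk straight below the pin on which the spring turns. +x runs from that pin along the plate to the brass anchor post (143 mm away) and on 25 mm to the plate's end; +z up.
- post (a point): The anchor post of the press, a fixed upright brass pin 10 mm in diameter with a 15 mm head that tops out at 58 mm above the desk. The point is on the post's axis at the height of the spring wire (50 mm above the desk); axes as the press.
- spring: Return spring: level steel coil 17 mm thick, 50 mm above the desk, turning with slight friction about a pin at the press's column, in its level plane only. Origin on that pin, +x along the spring to its free end, +z up. It turns -0.5 to +0.12 rad from the press's x axis, starts 0.2 to 0.4 rad to the post's -y side. Free end, of 4 mm wire: a J hook, and beyond it a brass pull eye.
- stretch (a joint): Stretch of the spring, m: 0 at rest, at most 0.06. Pull: 2 N to begin, then 180 N/m more (5.5 N at 18 mm, 10 N at 43 mm). The hook's tip passes outside the post at 32 to 56 mm of stretch, 44 mm being the middle; swung to +y into line and let back, the bend stops on the post's far side at about 18 mm.
- hook (a point): Seat in the J hook's bend, axes as spring, 125 mm from the spring's pin when unstretched; lies on post when hooked (to 4 mm sideways). Inside width 18 mm; long leg on the -y side, bend at the outer end, 14 mm tip coming back on the +y side. Open to +y between coil and tip, over x = 82 to 116 mm plus the stretch: there the post enters sideways.
- eye (a point): Centre of the brass pull eye at the spring's outer end, a vertical through-opening 20 mm long (along the spring) and 18 mm wide in 4 mm wire, 50 mm above the desk; 19 mm beyond hook, axes as spring.
- puller: Spring puller, loose, 160 g: orange-black handle block 110 x 24 x 30 mm, flat below; 9 mm square steel shank, its axis 22 mm above the underside; at its end a 7 mm round pin pointing down. Origin: underside of the handle's front face, +x along the shank, +z up. Handle x = -110 to 0, shank 0 to 128, pin at 127 mm, its tip 3.5 mm above the underside. It rests pin down on its handle.
- grip (a point): Centre of the puller's handle (55 mm behind its front face, 15 mm above its underside), axes as the puller.
- shank (a point): A point on the puller's shank axis, 75 mm ahead of the handle, 22 mm above its underside; axes as the puller.
- pin (a point): On the axis of the puller's pin, 12 mm above the handle's underside, 10 mm below the shank's axis (8.5 mm above the pin's tip); at work this point belongs at about the height of the spring wire. Axes as the puller.
- riser: A low wooden desk riser (fixed), 200 mm (x) x 300 mm (y), top 60 mm and underside 48 mm above the desk, with a white note holder and tape dispenser on its rear half. Origin on the desk at its centre; the open long side, from which the puller's shank sticks out, is at x = +100 mm.
- tumbler: Bystander, loose: pink drinking tumbler, 76 mm wide, 170 mm tall; origin underneath its middle, or near it. To be left alone.
- pen_pot: Bystander, loose: blue pot of pens, 80 mm wide, 190 mm tall; origin underneath its middle, or near it. To be left alone.
- calculator: Bystander, loose: grey calculator, 140 x 85 x 15 mm; origin underneath its middle, or near it. To be left alone.
- phone: Bystander, loose: white phone, 145 x 70 x 9 mm; origin underneath its middle, or near it. To be left alone.
Not all that is in view belongs to the job. There is more than one size of the puller; the one meant has the size given above.

How it is judged:
By the outcome, as a careful person would: the job done as asked, in the order asked, and still so for the second after the job is handed in, with the robot touching nothing.
It also fails if it takes over 70 s, if anything falls off the work surface, if the arm or the gripper's body presses on something with over 40 N, if the wrist force passes 120 N, or if a joint passes its speed limit or range.

## Robot

A 6-joint arm with a two-finger parallel gripper is mounted at the origin on the work surface. World frame = base frame: x ahead of the robot, y to its left, z up, the work surface at z = 0. Lengths are in m, angles in degrees, forces in N, time in s.
With the tool pointing down it reaches from about 0.25 to 0.725 m from the base axis. Payload 9.7 kg.
Tool frame: the origin (TCP) lies midway between the tips of the shut fingers; the grasp point (between the pads) lies 19 mm behind it; z points along the fingers, y is the line along which they close (so a half turn about z gives the same grasp; the last joint's range is limited). The gripper opens to 85 mm and grips with 20 to 120 N. Pads are 22 mm wide; open, the fingers measure 114 mm over their backs; the gripper's body (76 mm by 85 mm) begins 54 mm behind the grasp point. The pads swing forward as they close: fully open they stand 13 mm farther back than shut.
Start: joints at [73.854, 4.979, 10.078, 95.1, 0, 90], TCP at [0.153, 0.528, 0.231] pointing down, gripper open.
Joint ranges: [-179.16, 179.16], [-48.56, 103.87], [-65.8, 70.77], [-126.05, 130.52], [-82.76, 87.17], [-180, 180]. Speed limits (degrees/s): [127.2, 127.2, 147.25, 180, 180, 180].

## Interface

Orientations are given as [roll, pitch, yaw] about the fixed x, y, z axes, in that order (R = Rz(yaw) Ry(pitch) Rx(roll)).
In Python, from workcell import bot gives the robot as it stands.
- The arm moves only by the shell command python3 -m crank 'ROWS' [FORCE]. ROWS is JSON, a list of rows, each an object with "gripper": the finger opening in mm, from 0 to 85.4; "travel": the shift along the tool's x, y, z in mm, a list of three; "twist": the turn, a rotation vector about the tool's x, y, z in rad, a list of three. In form: [{"gripper": gripper, "travel": [tx, ty, tz], "twist": [rx, ry, rz]}, ...]. A call has 1 to 12 rows; each row shifts and turns the commanded pose from where the row before left it, along the tool's axes as they then stand; what a row does not reach is not made up. A row lasts 1/8 s, in which the tool goes at most 62.5 mm and 10.7 degrees, less where a joint would pass 70% of its speed; a pose out of reach is approached as far as the arm can. A call is refused whole if a number of a shift passes 62.5 or a number of a turn 0.188, either way. A call with a gripper value outside its range is refused whole. The fingers move at their own pace and stop on an object; FORCE is the grip in N (left out, the last holds). Time passes only in rows, so rows that do not move let the fingers close. It gives the time, the measured TCP pose, the force, the opening and the grip force at its end, in the units of the state.
- bot.get_obs(): the state, without advancing time (a new reading comes with each control period).
- bot.camera(name): name is "scene" or "top" or "wrist"; returns the picture (480x640x3 uint8, red, green, blue); there is no depth.
- bot.calibration(name): a dict with "vfov" (degrees; the focal length in pixels is half the picture's height over the tangent of half this angle, whatever the lens; pixels are square), "cx", "cy" (the principal point, pixels), "k1" (the pictures are not rectified: a ray, as slopes to the right and down, at radius r is drawn at 1 + k1 r^2 times it, then the intrinsics apply), "camera_from_world" (4x4, takes a point from world to camera coordinates). Camera axes: x right, y down, z forward; pixel columns grow to the right and rows downward; lengths in m; the calibration is good to about 2 mm. A picture is of the moment at which its call begins: read the wrist's pose just before it. calibration takes no time and is no camera call; for the wrist camera it gives the pose at the moment of the call.
- bot.job_done(): hands the job in; it is judged then, once.
The state is a dict: "time": time; "q": joint angles; "qd": joint speeds; "joint_efforts": joint torques, N m; "ee_pos": TCP position; "tcp_rot": TCP orientation; "wrist_force": force on the tool from outside, world axes, zero at the start; "torque": the same for the moment, N m; "opening": finger opening in m; "grasp_force": force on a finger pad.
Only numpy, scipy, OpenCV 4.12 (cv2) and the standard library are available. Lean on these libraries where they do the work, as an engineer would, in place of code of your own. Each camera call takes 0.05 s, during which the arm holds its last target. There are 200 camera calls.

## Working session

There is one attempt and no reset: what is moved stays moved. The work goes in short steps, Python scripts to look and compute and a shell command to move; the robot and the scene stay as the last step left them, time stands still between calls to the robot, and variables do not carry over. Pictures are saved under pics/ and viewed, at most 10 in all, crops included, and the job is handed in when it is done.

```bash
mkdir -p pics; ls
cat > h.py <<'E'
import numpy as np,cv2,json
from workcell import bot
from scipy.spatial.transform import Rotation as R
def shot(n,f):
    c=bot.calibration(n);im=bot.camera(n);cv2.imwrite('pics/'+f,im[:,:,::-1]);
    json.dump({k:np.asarray(v).tolist() for k,v in c.items()},open('pics/'+f+'.json','w'));return im,c
def K(c):
    f=240/np.tan(np.radians(c['vfov'])/2);return f
def ray(c,uv):
    f=K(c);d=np.array([(uv[0]-c['cx'])/f,(uv[1]-c['cy'])/f]);rd=np.hypot(*d);r=rd
    for _ in range(30): r=rd/(1+c['k1']*r*r)
    d=d*(r/rd if rd>0 else 1)
    T=np.array(c['camera_from_world']);o=-T[:3,:3].T@T[:3,3]
    return o,T[:3,:3].T@np.array([d[0],d[1],1])
def at(c,uv,z):
    o,d=ray(c,uv);return o+d*(z-o[2])/d[2]
def proj(c,p):
    T=np.array(c['camera_from_world']);q=T[:3,:3]@np.array(p)+T[:3,3];d=q[:2]/q[2];d=d*(1+c['k1']*(d@d));return d*K(c)+[c['cx'],c['cy']]
def cal(f): return json.load(open('pics/'+f+'.json'))
E
python3 - <<'E'
from h import *
for n in('scene','top'):
    im,c=shot(n,n+'0.png')
    print(n,c)
print(bot.get_obs())
E
```

```text
pics
scene {'vfov': 57.6913081268017, 'cx': 313.6755426986262, 'cy': 237.08725171929828, 'k1': 0.0035379603242959106, 'camera_from_world': array([[ 0.42937058,  0.90308294, -0.00906179, -0.23503687],
       [ 0.48732204, -0.24012153, -0.83955874, -0.19538621],
       [-0.7603671 ,  0.35606581, -0.54319334,  1.70007999],
       [ 0.        ,  0.        ,  0.        ,  1.        ]])}
top {'vfov': 45.12091767748198, 'cx': 314.1555455471884, 'cy': 233.95270522856836, 'k1': -0.1755878823561793, 'camera_from_world': array([[-2.28210753e-02, -9.99737621e-01, -1.97160325e-03,
         1.05942886e-03],
       [-9.86473918e-01,  2.28384175e-02, -1.62319485e-01,
         5.50574522e-01],
       [ 1.62321924e-01, -1.75937000e-03, -9.86736286e-01,
         1.84673226e+00],
       [ 0.00000000e+00,  0.00000000e+00,  0.00000000e+00,
         1.00000000e+00]])}
{'time': 0.1, 'q': array([7.38543706e+01, 5.00740506e+00, 1.00401633e+01, 9.50988440e+01,
       1.07413229e-04, 9.00009994e+01]), 'qd': array([-0.05229773, -0.12303616,  0.06777901,  0.02219951,  0.02888947,
       -0.03809658]), 'joint_efforts': array([-1.80995071e-04, -5.21562016e+01,  4.65654159e+01,  1.59784919e-02,
        5.65496578e-05,  8.24525983e-06]), 'ee_pos': array([0.15288939, 0.52812074, 0.23066965]), 'tcp_rot': array([-1.79933914e+02, -1.06260473e-04,  1.63853371e+02]), 'wrist_force': array([-0.23781164,  1.04564686,  0.42734772]), 'torque': array([-0.0122262 , -0.02943521,  0.05057299]), 'grasp_force': 0.0, 'opening': 0.08565983060488053}
```

View pics/scene0.png

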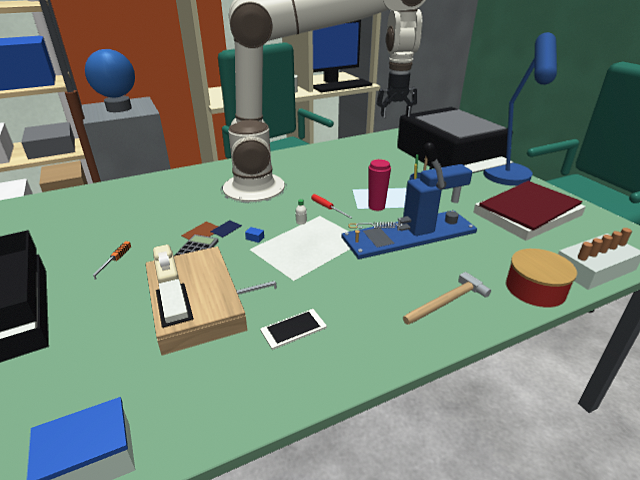

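View pics/top0.png

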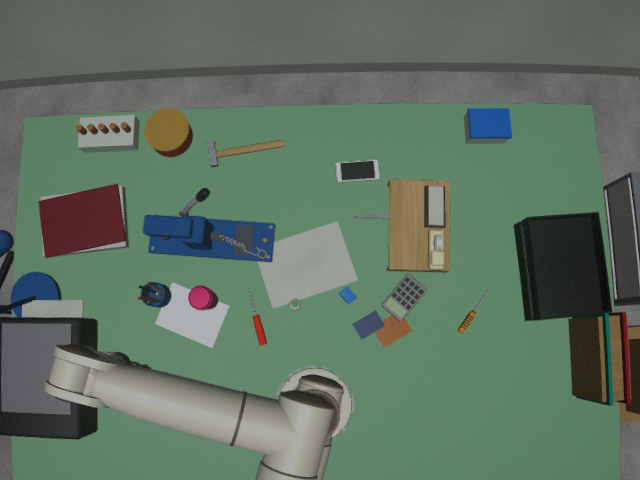

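Puller candidates: the shank under the riser, top (371,216) / scene (258,288); the orange-black tool in the open, top (470,315) / scene (113,260); and the red screwdriver, top (257,320). By the description it is the shank under the riser, so I'm checking that in a close crop, with the press beside it.

Run:
```python
from h import *
im=cv2.imread('pics/top0.png');s=cv2.imread('pics/scene0.png')
a=cv2.resize(im[200:270,195:295],(800,560)[:2] and (400,280),interpolation=3)
b=cv2.resize(im[190:240,340:412],(400,280),interpolation=3)
d=cv2.resize(s[205:265,330:430],(400,240),interpolation=3)
e=cv2.resize(s[265:325,220:320],(400,240),interpolation=3)
cv2.imwrite('pics/c0.png',np.vstack([np.hstack([a,b]),np.hstack([d,e])]))
c=cal('top0.png')
for n,uv,z in [('tip',(353,216),.022),('mouth',(388,217),.022),('riser c1',(389,180),.06),('riser c2',(389,270),.06),('post',(264,240),.058),('plateR1',(274,222),.02),('plateR2',(272,262),.02),('phone',(357,170),.009),('tumb',(200,297),.17),('penpot',(154,294),.1),('calc',(404,297),.015),('bottle',(295,304),.05),('blue',(347,295),.02),('decoy1',(462,330),.02),('decoy2',(487,291),.02)]:
    print(n,at(c,uv,z).round(3))
```

```text
tip [ 0.612 -0.143  0.022]
mouth [ 0.606 -0.26   0.022]
riser c1 [ 0.723 -0.264  0.06 ]
riser c2 [ 0.425 -0.25   0.06 ]
post [0.532 0.152 0.058]
plateR1 [0.598 0.121 0.02 ]
plateR2 [0.464 0.129 0.02 ]
phone [ 0.774 -0.163  0.009]
tumb [0.344 0.339 0.17 ]
penpot [0.36  0.501 0.1  ]
calc [ 0.338 -0.302  0.015]
bottle [0.323 0.055 0.05 ]
blue [ 0.35  -0.114  0.02 ]
decoy1 [ 0.224 -0.49   0.02 ]
decoy2 [ 0.349 -0.581  0.02 ]
```

View pics/c0.png

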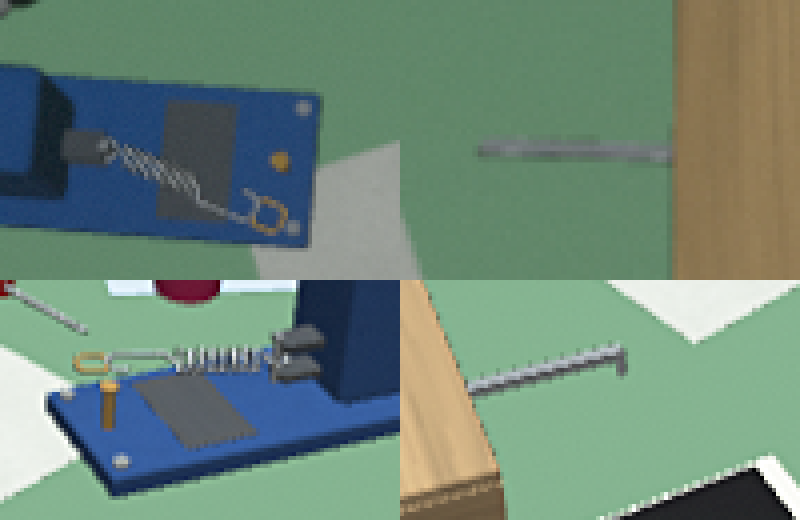

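```bash
cat >> h.py <<'E'
def go(p,yaw=None,o=None):
    "tool-axes travel (mm) and z twist needed to reach TCP p, yaw (tool down)"
    o=o or bot.get_obs();r=o['tcp_rot'];Rm=R.from_euler('xyz',r,degrees=True)
    t=Rm.inv().apply(np.array(p)-o['ee_pos'])*1000
    tw=None
    if yaw is not None: tw=(Rm.inv()*R.from_euler('xyz',[180,0,yaw],degrees=True)).as_rotvec().round(4)
    print('now',o['ee_pos'].round(4),r.round(2),'t',round(o['time'],2),'travel',t.round(1),'rows',(np.abs(t).max()/60).round(1),'twist',tw)
E
python3 -c "
from h import *
go([.57,-.2,.26],90)"
```

```text
now [0.1529 0.5281 0.2307] [-179.93   -0.    163.85] t 0.1 travel [-603.1 -583.4  -28.7] rows 10.1 twist [-1.000e-03  7.000e-04  1.289e+00]
```

```bash
python3 -m crank '[{"gripper":85,"travel":[-15,-15,-30],"twist":[0,0,0]},{"gripper":85,"travel":[-40,-39,-15],"twist":[0,0,0]},{"gripper":85,"travel":[-40,-39,0],"twist":[0,0,0]},{"gripper":85,"travel":[-40,-39,0],"twist":[0,0,0]},{"gripper":85,"travel":[-40,-39,0],"twist":[0,0,0]},{"gripper":85,"travel":[-40,-39,0],"twist":[0,0,0]},{"gripper":85,"travel":[-40,-39,0],"twist":[0,0,0]},{"gripper":85,"travel":[-40,-39,0],"twist":[0,0,0]},{"gripper":85,"travel":[-40,-39,0],"twist":[0,0,0]},{"gripper":85,"travel":[-40,-39,0],"twist":[0,0,0]},{"gripper":85,"travel":[-40,-39,0],"twist":[0,0,0]},{"gripper":85,"travel":[-40,-39,0],"twist":[0,0,0]}]'; python3 -m crank '[{"gripper":85,"travel":[-40,-39,0],"twist":[0,0,0.18]},{"gripper":85,"travel":[0,0,0],"twist":[0,0,0.18]},{"gripper":85,"travel":[0,0,0],"twist":[0,0,0.18]},{"gripper":85,"travel":[0,0,0],"twist":[0,0,0.18]},{"gripper":85,"travel":[0,0,0],"twist":[0,0,0.18]},{"gripper":85,"travel":[0,0,0],"twist":[0,0,0.18]},{"gripper":85,"travel":[0,0,0],"twist":[0,0,0.18]},{"gripper":85,"travel":[0,0,0],"twist":[0,0,0.03]},{"gripper":85,"travel":[0,0,0],"twist":[0,0,0]}]'; python3 -c "
from h import *
go([.57,-.2,.26],90)"
```

```text
time: 1.6
ee_pos: [0.467, -0.0266, 0.2761]
tcp_rot: [180.0, -0.0, 163.8]
wrist_force: [-0.1, 1.0, 0.6]
opening: 0.0854
grasp_force: 0.0
time: 2.72
ee_pos: [0.4941, -0.0733, 0.2761]
tcp_rot: [-180.0, -0.0, 90.1]
wrist_force: [0.1, -0.7, -0.2]
opening: 0.085
grasp_force: 0.0
now [ 0.4941 -0.0733  0.2761] [-179.98   -0.     90.12] t 2.73 travel [-126.9   75.7   16.1] rows 2.1 twist [-0.0004 -0.      0.0021]
```

Take a wrist picture here (it may show both the press end and the shank), and have the top view show the press without the arm covering it.

Run:
```python
from h import *
im,c=shot('wrist','w1.png')
print(c)
print(proj(c,[.612,-.143,.022]),proj(c,[.532,.152,.058]))
```

```text
{'vfov': 63.38285250273309, 'cx': 319.933504371877, 'cy': 242.89214570578613, 'k1': -0.020784720009946057, 'camera_from_world': array([[ 9.99994525e-01,  3.30900445e-03, -8.37246114e-06,
        -4.93459449e-01],
       [ 3.16606266e-03, -9.56055157e-01,  2.93169767e-01,
        -1.23750722e-01],
       [ 9.62095529e-04, -2.93168188e-01, -9.56060400e-01,
         3.99803783e-01],
       [ 0.00000000e+00,  0.00000000e+00,  0.00000000e+00,
         1.00000000e+00]])}
[428.68903689 262.5612165 ] [369.7206156  -76.41634012]
```

View pics/w1.png

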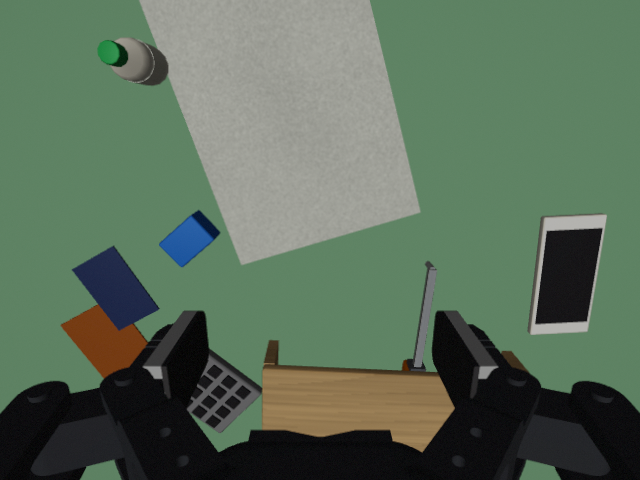

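The wrist view shows the shank from its tip (431,265) to the handle front (419,364), where a bit of orange shows at the riser's edge; the phone is at right and the paper corner at (420,212).

Run:
```python
from h import *
c=cal('w1.png')
a=at(c,(431,265.5),.0265);b=at(c,(419,362),.0265);d=a-b
yaw=np.degrees(np.arctan2(d[1],d[0]));print(a,b,np.hypot(*d[:2]),yaw, 'paper',at(c,(420,212),0))
u=d/np.linalg.norm(d);s=a-u*.053;print('shankpt',s)
go([s[0],s[1],.10],yaw)
```

```text
[ 0.61343864 -0.14472323  0.0265    ] [ 0.61009647 -0.26486445  0.0265    ] 0.1201877054004758 88.40651514670336 paper [ 0.60393481 -0.09186495  0.        ]
shankpt [ 0.61196482 -0.19770273  0.0265    ]
now [ 0.4941 -0.0733  0.2762] [-179.99   -0.     90.12] t 2.77 travel [-124.7  117.7  176.1] rows 2.9 twist [-0.0002 -0.0001  0.0298]
```

```bash
python3 -m crank '[{"gripper":85,"travel":[-31,29,30],"twist":[0,0,0.03]},{"gripper":85,"travel":[-33,29,35],"twist":[0,0,0]},{"gripper":85,"travel":[-31,28,35],"twist":[0,0,0]},{"gripper":85,"travel":[-31,28,35],"twist":[0,0,0]},{"gripper":85,"travel":[0,0,0],"twist":[0,0,0]}]'; python3 -c "
from h import *
go([.612,-.1977,.004],88.4)
im,c=shot('wrist','w2.png')"
```

```text
time: 3.4
ee_pos: [0.6045, -0.2033, 0.1364]
tcp_rot: [-179.6, -0.1, 88.2]
wrist_force: [-0.1, 0.9, 0.3]
opening: 0.085
grasp_force: 0.0
now [ 0.6045 -0.2033  0.1364] [-1.7964e+02 -1.0000e-01  8.8250e+01] t 3.4 travel [  5.6   8.2 132.3] rows 2.2 twist [-0.0063 -0.0017 -0.0027]
```

View pics/w2.png

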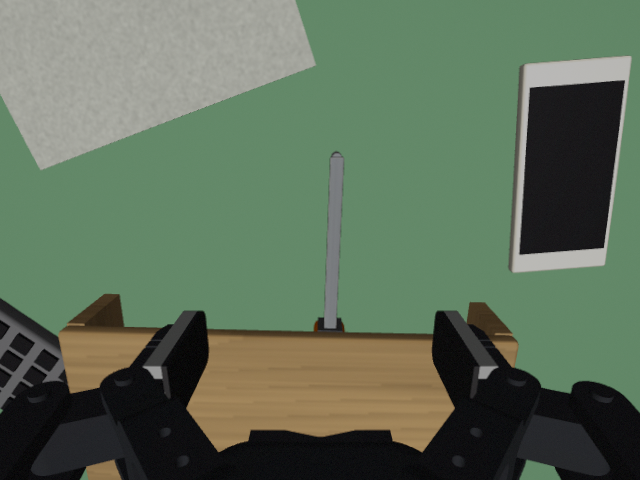

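Shank tip at (337,155) and handle front at (331,321), centred between the open fingers.

Run:
```python
from h import *
c=cal('w2.png')
a=at(c,(337,156),.0265);b=at(c,(331,318),.0265);d=a-b
yaw=np.degrees(np.arctan2(d[1],d[0]));u=d/np.linalg.norm(d);s=a-u*.053;print(a,b,yaw,s)
go([s[0],s[1],.004],yaw)
```

```text
[ 0.61592885 -0.14916275  0.0265    ] [ 0.60970355 -0.26345946  0.0265    ] 86.8824012743828 [ 0.61304642 -0.20208431  0.0265    ]
now [ 0.6045 -0.2024  0.139 ] [-1.7978e+02 -7.0000e-02  8.8260e+01] t 3.45 travel [  0.4   9.1 134.9] rows 2.2 twist [-0.0038 -0.0012  0.0241]
```

```bash
python3 -m crank '[{"gripper":85,"travel":[2,8.5,35],"twist":[-0.004,0,0.014]},{"gripper":85,"travel":[0,0,40],"twist":[0,0,0]},{"gripper":85,"travel":[0,0,40],"twist":[0,0,0]},{"gripper":85,"travel":[0,0,18],"twist":[0,0,0]},{"gripper":85,"travel":[0,0,0],"twist":[0,0,0]},{"gripper":85,"travel":[0,0,0],"twist":[0,0,0]}]' 60; python3 -c "
from h import *
go([.6125,-.2,.004],87.5)"
```

```text
time: 4.2
ee_pos: [0.6151, -0.2004, 0.0107]
tcp_rot: [179.6, 0.0, 87.4]
wrist_force: [0.7, 0.1, 0.8]
opening: 0.0849
grasp_force: 0.0
now [ 0.6151 -0.2004  0.0107] [1.7961e+02 4.0000e-02 8.7450e+01] t 4.2 travel [ 0.2 -2.7  6.6] rows 0.1 twist [ 0.0069  0.0007 -0.0009]
```

```bash
python3 -m crank '[{"gripper":85,"travel":[0,-2,6],"twist":[0.004,0,0]},{"gripper":20,"travel":[0,0,0],"twist":[0,0,0]},{"gripper":0,"travel":[0,0,0],"twist":[0,0,0]},{"gripper":0,"travel":[0,0,0],"twist":[0,0,0]},{"gripper":0,"travel":[0,0,0],"twist":[0,0,0]},{"gripper":0,"travel":[0,0,0],"twist":[0,0,0]}]' 60
```

```text
time: 4.95
ee_pos: [0.612, -0.2001, 0.0023]
tcp_rot: [-180.0, -0.0, 87.4]
wrist_force: [-0.8, 0.7, 0.4]
opening: 0.0078
grasp_force: 58.6
```

```bash
python3 -m crank '[{"gripper":0,"travel":[10,0,0],"twist":[0,0,0]},{"gripper":0,"travel":[18,0,0],"twist":[0,0,0]},{"gripper":0,"travel":[18,0,0],"twist":[0,0,0]},{"gripper":0,"travel":[18,0,0],"twist":[0,0,0]},{"gripper":0,"travel":[18,0,0],"twist":[0,0,0]},{"gripper":0,"travel":[18,8,0],"twist":[0,0,0]},{"gripper":0,"travel":[18,8,0],"twist":[0,0,0]},{"gripper":0,"travel":[18,8,0],"twist":[0,0,0]},{"gripper":0,"travel":[18,8,0],"twist":[0,0,0]},{"gripper":0,"travel":[18,8,0],"twist":[0,0,0]},{"gripper":0,"travel":[10,0,0],"twist":[0,0,0]},{"gripper":0,"travel":[0,0,0],"twist":[0,0,0]}]'; python3 -m crank '[{"gripper":0,"travel":[15,0,0],"twist":[0,0,0]},{"gripper":0,"travel":[15,0,0],"twist":[0,0,0]},{"gripper":0,"travel":[0,0,0],"twist":[0,0,0]}]'
```

```text
time: 6.45
ee_pos: [0.6603, -0.019, 0.0023]
tcp_rot: [180.0, -0.0, 87.5]
wrist_force: [0.3, 1.5, 1.5]
opening: 0.0076
grasp_force: 58.7
time: 6.82
ee_pos: [0.6615, 0.0114, 0.0024]
tcp_rot: [-180.0, -0.0, 87.5]
wrist_force: [0.7, 1.5, 0.3]
opening: 0.0075
grasp_force: 58.7
```

```bash
python3 -m crank '[{"gripper":85,"travel":[0,0,0],"twist":[0,0,0]},{"gripper":85,"travel":[0,0,0],"twist":[0,0,0]},{"gripper":85,"travel":[0,0,0],"twist":[0,0,0]},{"gripper":85,"travel":[0,0,-20],"twist":[0,0,0]},{"gripper":85,"travel":[0,0,-50],"twist":[0,0,0]},{"gripper":85,"travel":[-40,0,-50],"twist":[0,0,0]},{"gripper":85,"travel":[-45,0,-15],"twist":[0,0,0]},{"gripper":85,"travel":[-45,0,0],"twist":[0,0,0]},{"gripper":85,"travel":[0,0,0],"twist":[0,0,0]},{"gripper":85,"travel":[0,0,0],"twist":[0,0,0]}]'; python3 -c "
from h import *
im,c=shot('wrist','w3.png');shot('top','top3.png')"
```

```text
time: 8.07
ee_pos: [0.6558, -0.119, 0.137]
tcp_rot: [180.0, -0.0, 87.4]
wrist_force: [0.1, 0.5, 0.5]
opening: 0.0849
grasp_force: 0.0
```

View pics/w3.png

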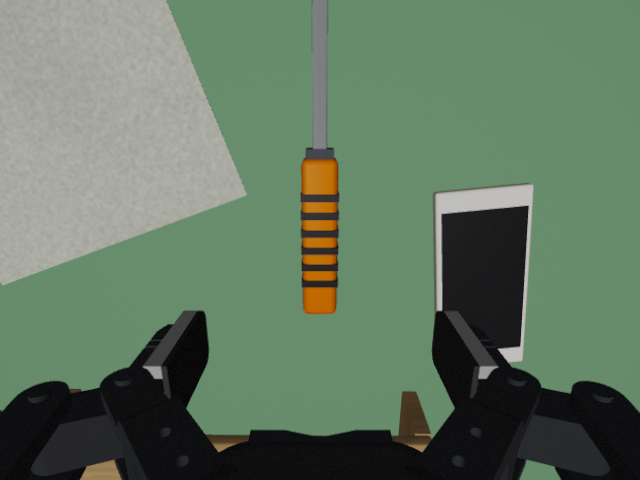

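The puller lies flat on open desk, clear of the riser: handle front at (320,150), rear at (320,313), shank going straight up.

Run:
```python
from h import *
c=cal('w3.png')
f=at(c,(319.5,150),.03);b=at(c,(320,311),.03);d=f-b
yaw=np.degrees(np.arctan2(d[1],d[0]));u=d/np.linalg.norm(d);s=f-u*.055;print(f,b,np.linalg.norm(d),yaw,s)
go([s[0],s[1],.004],87.4)
c=cal('top3.png')
for n,uv,z in [('phone',(357,170),.009)]: print(n)
im=cv2.imread('pics/top3.png')
cv2.imwrite('pics/c3.png',cv2.resize(im[200:280,190:290],(800,640),interpolation=3)[:600])
```

```text
[ 0.65791414 -0.06083475  0.03      ] [ 0.65329745 -0.17210088  0.03      ] 0.111361869331013 87.62403164907114 [ 0.65563403 -0.11578746  0.03      ]
now [ 0.6558 -0.1181  0.1365] [ 1.7999e+02 -1.0000e-02  8.7480e+01] t 8.18 travel [  2.2  -0.3 132.5] rows 2.2 twist [ 0.0002 -0.0002  0.0014]
phone
```

View pics/c3.png

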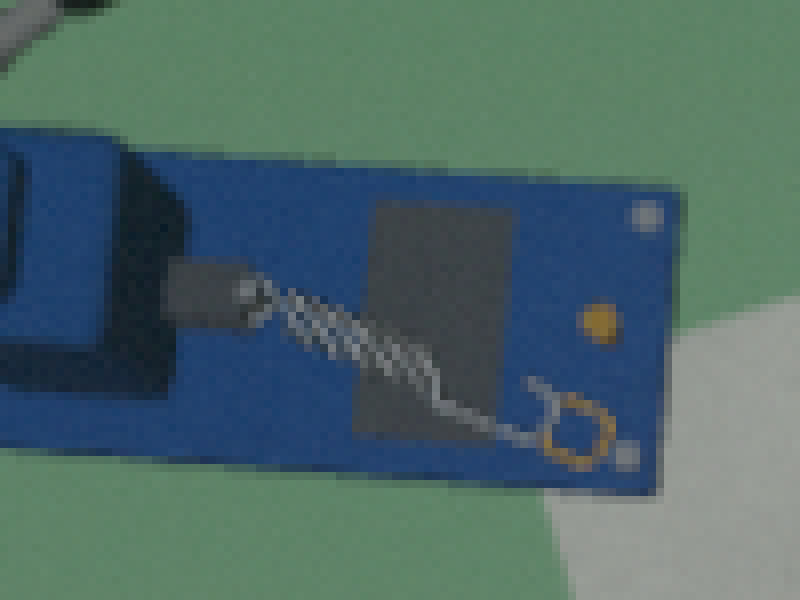

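The top crop shows the pull eye at crop (580,432), the post head at (600,323) and the spring's pin at (253,295). I'm gripping the handle now.

```bash
python3 -m crank '[{"gripper":85,"travel":[2,0,40],"twist":[0,0,0]},{"gripper":85,"travel":[0,0,45],"twist":[0,0,0]},{"gripper":85,"travel":[0,0,35],"twist":[0,0,0]},{"gripper":85,"travel":[0,0,12],"twist":[0,0,0]},{"gripper":85,"travel":[0,0,0],"twist":[0,0,0]},{"gripper":30,"travel":[0,0,0],"twist":[0,0,0]},{"gripper":10,"travel":[0,0,0],"twist":[0,0,0]},{"gripper":10,"travel":[0,0,0],"twist":[0,0,0]},{"gripper":10,"travel":[0,0,0],"twist":[0,0,0]},{"gripper":10,"travel":[0,0,0],"twist":[0,0,0]}]' 90
python3 - <<'E'
from h import *
c=cal('top3.png');q=lambda x,y:(190+(x-3.5)/8,200+(y-3.5)/8)
e=at(c,q(580,432),.052);p=at(c,q(600,323),.058);s=at(c,q(253,295),.06)
pl=[at(c,q(*v),.02) for v in((680,190),(657,495))]
n=pl[0]-pl[1];print('eye',e,'post',p,'pin',s,'plate y dir',np.degrees(np.arctan2(n[1],n[0])),np.linalg.norm(n))
print(np.linalg.norm((p-s)[:2]),np.linalg.norm((e-s)[:2]),[np.degrees(np.arctan2((v-s)[1],(v-s)[0])) for v in(p,e)])
E
```

```text
time: 9.43
ee_pos: [0.6563, -0.1172, 0.0051]
tcp_rot: [179.9, 0.0, 87.4]
wrist_force: [-0.8, 0.0, 5.5]
opening: 0.0221
grasp_force: 89.5
eye [0.48864467 0.15915415 0.052     ] post [0.53233047 0.15006827 0.058     ] pin [0.54679015 0.29180318 0.06      ] plate y dir -4.943573293809097 0.1280364287209087
0.14247058307300117 0.14483322497045423 [np.float64(-95.8251164922138), np.float64(-113.6698003844586)]
```

```bash
python3 -m crank '[{"gripper":10,"travel":[0,0,-20],"twist":[0,0,0]},{"gripper":10,"travel":[0,0,-30],"twist":[0,0,0]},{"gripper":10,"travel":[0,0,-25],"twist":[0,0,0]},{"gripper":10,"travel":[0,0,0],"twist":[0,0,0]},{"gripper":10,"travel":[0,0,0],"twist":[0,0,0]}]'
python3 - <<'E'
from h import *
o=bot.get_obs();c=bot.calibration('wrist');Rm=R.from_euler('xyz',o['tcp_rot'],degrees=True)
for z in(-.018,-.0015,.0015): 
    p=o['ee_pos']+Rm.apply([.182,0,z]);print(p,proj(c,p),proj(bot.calibration('top'),p),proj(bot.calibration('scene'),p))
go([.4415,-.030,.0801],75,o);print(o['wrist_force'],o['torque'])
E
```

```text
time: 10.05
ee_pos: [0.6555, -0.117, 0.0783]
tcp_rot: [-179.9, -0.0, 87.4]
wrist_force: [-0.2, -0.4, -2.9]
opening: 0.0223
grasp_force: 88.4
[0.66370248 0.06481006 0.0962939 ] [ 322.22575044 -347.41193049] [289.61418026 197.23499517] [353.8781036  248.91106734]
[0.66368603 0.06481291 0.07979391] [ 321.88275429 -281.0576084 ] [289.83522009 198.38097265] [353.62489696 253.95412117]
[0.66368305 0.06481342 0.07679391] [ 321.83026367 -270.87709478] [289.87500364 198.5872159 ] [353.5792783  254.86277879]
now [ 0.6555 -0.117   0.0783] [-1.7994e+02 -1.0000e-02  8.7420e+01] t 10.05 travel [  77.3 -217.7   -1.6] rows 3.6 twist [-0.001  -0.      0.2168]
[-0.21644361 -0.42947954 -2.93381448] [-0.06389846  0.02319648 -0.01946717]
```

```bash
python3 -m crank '[{"gripper":10,"travel":[15,-44,0],"twist":[0,0,0]},{"gripper":10,"travel":[15,-44,0],"twist":[0,0,0]},{"gripper":10,"travel":[15,-44,0],"twist":[0,0,0]},{"gripper":10,"travel":[16,-43,0],"twist":[0,0,0]},{"gripper":10,"travel":[16,-43,0],"twist":[0,0,0]},{"gripper":10,"travel":[0,0,0],"twist":[0,0,0.108]},{"gripper":10,"travel":[0,0,0],"twist":[0,0,0.108]},{"gripper":10,"travel":[0,0,0],"twist":[0,0,0]},{"gripper":10,"travel":[0,0,0],"twist":[0,0,0]},{"gripper":10,"travel":[0,0,0],"twist":[0,0,0]}]'
python3 - <<'E'
from h import *
shot('top','top4.png');shot('scene','scene4.png')
go([.4415,-.0166,.0801],75)
a=cv2.imread('pics/top4.png')[205:275,205:305];b=cv2.imread('pics/scene4.png')[205:275,310:410]
cv2.imwrite('pics/c4.png',np.vstack([cv2.resize(x,(430,300),interpolation=3) for x in(a,b)]))
E
```

```text
time: 11.3
ee_pos: [0.4414, -0.0304, 0.0787]
tcp_rot: [-180.0, 0.0, 75.1]
wrist_force: [0.1, 0.0, -2.6]
opening: 0.0224
grasp_force: 89.0
now [ 0.4415 -0.0304  0.0789] [-179.98    0.     75.09] t 11.4 travel [13.3 -3.5 -1.2] rows 0.2 twist [-0.0003  0.0001  0.0015]
```

View pics/c4.png

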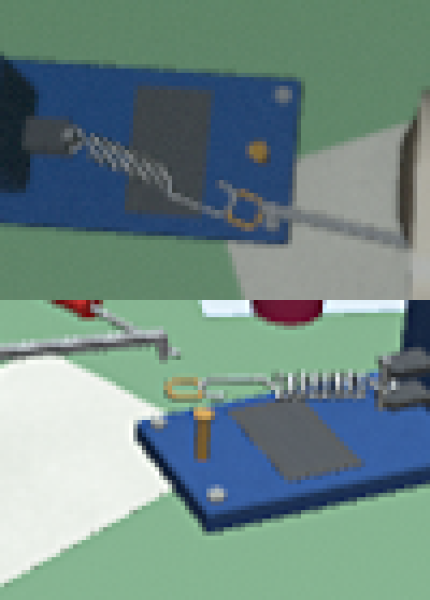

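The top crop shows the shank's end at (264,211), just beside the eye at (245,210); the scene crop shows the pin above the eye, with its tip near (173,356).

Run:
```python
from h import *
o=bot.get_obs();Rm=R.from_euler('xyz',o['tcp_rot'],degrees=True)
ct=cal('top4.png');cs=cal('scene4.png')
z0=o['ee_pos'][2]-.0051
T=lambda x,y:(205+(x-1.65)/4.3,205+(y-1.65)/4.3); S=lambda x,y:(310+(x-1.65)/4.3,205+(y-301.65)/4.3)
pr=lambda x,z:o['ee_pos']+Rm.apply([x,0,0])*[1,1,0]-[0,0,o['ee_pos'][2]]+[0,0,z]
print('shank end top pred',pr(.183,z0+.0265),'obs',at(ct,T(264,211),z0+.0265))
print('pin tip scene px pred',proj(cs,pr(.182,z0+.0035)),'obs',S(173,357))
print('eye top',at(ct,T(245,210),.052),'scene',at(cs,S(185,387),.05))
print('post', at(cs,S(205,412),.058),at(ct,T(259,152),.058))
```

```text
shank end top pred [0.48860351 0.14647267 0.10030456] obs [0.48160354 0.14227687 0.10030456]
pin tip scene px pred [347.96969948 218.45213167] obs (349.8488372093023, 217.87209302325581)
eye top [0.48903556 0.16068107 0.052     ] scene [0.48898847 0.16284282 0.05      ]
post [0.53588072 0.15182281 0.058     ] [0.53221833 0.14913588 0.058     ]
```

Run:
```python
from h import *
o=bot.get_obs();Rm=R.from_euler('xyz',o['tcp_rot'],degrees=True)
z0=o['ee_pos'][2]-.0051
def pr(x,z): 
    p=o['ee_pos']+Rm.apply([x,0,0]);p[2]=z;return p
for nm,ref,(y0,y1,x0,x1) in(('top4.png','top3.png',(246,264,258,280)),('scene4.png','scene0.png',(208,226,332,356))):
    c=cal(nm);d=np.abs(cv2.imread('pics/'+nm).astype(int)-cv2.imread('pics/'+ref)).sum(2)
    print(nm,'cols',x0);
    for y in range(y0,y1): print(y,' '.join('%3d'%v for v in d[y,x0:x1]))
    for x in(.1265,.155,.1824,.183): print(x,proj(c,pr(x,z0+.022)).round(2))
    print('pin',proj(c,pr(.182,z0+.0175)),proj(c,pr(.182,z0+.0035)))
```

```text
top4.png cols 258
246   5   4   8   4  13   9   3   7   5   3   3   6  14   8   4  10  11   1   5  13  11   3
247   6   8   8   5   5   4   4  18   6   2  10   5   8   5  19   5   6   7   9   7   7  10
248   9   4   3   6   5   5   8   3   3   7  11   5   3   3   9   7  12   4   6   9   4   7
249   6   1   3   1  11   8   9  11   5   7   1   5   4   9   8   8  10   7   3   6   9  11
250   8   8   6   3  11   9   5   4  10  15   5   3   6   2  10   7   9   5   6  10   2   7
251   2   6  11  10  12   2   4  13  25   6   6   3   6   7   5   7   5   7   8   8   5   8
252   5   4   3   3  10   8  12  29  52 106 112  48  22  10   6   8   4  13  10   8  10   8
253   7  17   6   8   7   4  14  38  74 155 155 115  99 100  59  12  39  15   7   4  11   6
254   8   6   3  11  16   3   5  22  51 132 142 133 139 146 103  42 100  57  36  37  36  27
255   3   9   3   5   7   7   1  11   7  40  33  34  90 128  60  79  97 102  93  93  92  77
256   1   2   6   4  15  11  13   5   3   3  17  13  33  62  17 100 113  94 113 101 104 102
257   2   5  18   7   6   5   0   2  14   8   6   2   3   0  14  34  4
[... 1991 characters left out ...]
   2   2   6   7  10   5   6   2   2   1   3   0   1
221   6   0   4   3   6   1   2   3   1   1   2   4   0   1   0   3   5   3   5   1   8   4   2   0
222   0   2   2   1   2   4   4   1   3   2   0   0   0   3   1   3   3   1   2   3   4   4   6   4
223   2   5   1   4   1   2   1   1   2   2   2   3   1   4   5   3   1   0   2   0   2   3   1   4
224   1   1   3   2   1   4   1   1   1   3   2   1   7   2   1   4   6   3   1   3   1   5   1   4
225   3   2   1   4   1   4   2   3   0   4   0   5   2   0   1   1   3   4   4   2   0   0   1   2
0.1265 [330.38 215.02]
0.155 [339.55 214.09]
0.1824 [348.3 213.2]
0.183 [348.49 213.18]
pin [348.12422131 214.49748946] [347.96969948 218.45213167]
```

```bash
python3 -c "
from h import *
go([.4432,-.0139,.06])"; python3 -m crank '[{"gripper":10,"travel":[8,-1,6],"twist":[0,0,0]},{"gripper":10,"travel":[8.5,-1,10],"twist":[0,0,0]},{"gripper":10,"travel":[0,0,2.5],"twist":[0,0,0]},{"gripper":10,"travel":[0,0,0],"twist":[0,0,0]},{"gripper":10,"travel":[0,0,0],"twist":[0,0,0]}]'
python3 - <<'E'
from h import *
shot('top','top5.png');shot('scene','scene5.png')
go([.4432,-.0139,.043])
a=cv2.imread('pics/top5.png')[235:270,245:295];b=cv2.imread('pics/scene5.png')[205:240,335:385]
cv2.imwrite('pics/c5.png',np.vstack([cv2.resize(x,(428,300),interpolation=2) for x in(a,b)]))
E
```

```text
now [ 0.4415 -0.0304  0.0789] [-179.98    0.     75.09] t 11.4 travel [16.3 -2.6 18.9] rows 0.3 twist None
time: 12.02
ee_pos: [0.444, -0.0139, 0.0608]
tcp_rot: [180.0, -0.0, 75.0]
wrist_force: [0.2, -0.1, -1.8]
opening: 0.0223
grasp_force: 89.0
now [ 0.444  -0.014   0.0608] [ 1.7998e+02 -1.0000e-02  7.5030e+01] t 12.12 travel [-0.1 -0.8 17.8] rows 0.3 twist None
```

View pics/c5.png

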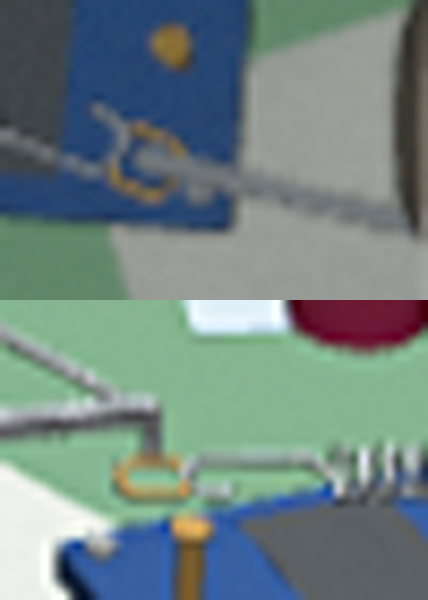

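The pin is right over the eye: in the scene crop the pin is at x=150, with the eye spanning 115–192. I'm lowering it.

```bash
python3 -m crank '[{"gripper":10,"travel":[0,0,5],"twist":[0,0,0]},{"gripper":10,"travel":[0,0,5],"twist":[0,0,0]},{"gripper":10,"travel":[0,0,0],"twist":[0,0,0]}]'; python3 -m crank '[{"gripper":10,"travel":[0,0,4],"twist":[0,0,0]},{"gripper":10,"travel":[0,0,3.5],"twist":[0,0,0]},{"gripper":10,"travel":[0,0,0],"twist":[0,0,0]},{"gripper":10,"travel":[0,0,0],"twist":[0,0,0]}]'
```

```text
time: 12.5
ee_pos: [0.4435, -0.0139, 0.05]
tcp_rot: [-179.9, 0.0, 75.0]
wrist_force: [0.3, -0.1, -1.5]
opening: 0.0221
grasp_force: 89.0
time: 13.0
ee_pos: [0.4439, -0.0139, 0.0431]
tcp_rot: [180.0, -0.0, 75.0]
wrist_force: [0.3, -0.4, -1.1]
opening: 0.0226
grasp_force: 89.0
```

```bash
python3 -m crank '[{"gripper":10,"travel":[-8,-1.2,0],"twist":[0,0,0]},{"gripper":10,"travel":[-7,-1,0],"twist":[0,0,0]},{"gripper":10,"travel":[-7,-1,0],"twist":[0,0,0]},{"gripper":10,"travel":[0,0,0],"twist":[0,0,0]},{"gripper":10,"travel":[0,0,0],"twist":[0,0,0]},{"gripper":10,"travel":[0,0,0],"twist":[0,0,0]}]'
```

```text
time: 13.75
ee_pos: [0.4353, -0.0341, 0.0432]
tcp_rot: [180.0, -0.0, 75.0]
wrist_force: [2.0, 3.6, -2.0]
opening: 0.0224
grasp_force: 89.0
```

```bash
python3 -m crank '[{"gripper":10,"travel":[-8,-1.1,0],"twist":[0,0,0]},{"gripper":10,"travel":[-8,-1.1,0],"twist":[0,0,0]},{"gripper":10,"travel":[-8,-1.1,0],"twist":[0,0,0]},{"gripper":10,"travel":[-7,-1.1,0],"twist":[0,0,0]},{"gripper":10,"travel":[0,0,0],"twist":[0,0,0]},{"gripper":10,"travel":[0,0,0],"twist":[0,0,0]},{"gripper":10,"travel":[0,0,0],"twist":[0,0,0]}]'
cat >> h.py <<'E'
S=np.array([.5468,.2918])
def pol():
    o=bot.get_obs();Rm=R.from_euler('xyz',o['tcp_rot'],degrees=True);p=(o['ee_pos']+Rm.apply([.182,0,0]))[:2];v=p-S
    f=o['wrist_force'];print('pin',p.round(4),'r',np.hypot(*v).round(4),'th',np.degrees(np.arctan2(v[1],v[0])).round(2),'F',f.round(1),'|F|',np.hypot(*f[:2]).round(1),'dir',np.degrees(np.arctan2(f[1],f[0])).round(1),'tau',o['torque'].round(2),'rot',o['tcp_rot'].round(2));return o,Rm,p
def to(r,th):
    o,Rm,p=pol();t=S+r*np.array([np.cos(np.radians(th)),np.sin(np.radians(th))])-p;print('travel',(Rm.inv().apply([*t,0])*1000).round(1))
E
python3 -c "
from h import *
to(.1945,-104.5)"
```

```text
time: 14.62
ee_pos: [0.4234, -0.0622, 0.0433]
tcp_rot: [180.0, -0.1, 75.1]
wrist_force: [3.4, 8.9, -3.1]
opening: 0.0222
grasp_force: 89.0
pin [0.4703 0.1136] r 0.1939 th -113.23 F [ 3.4  8.9 -3.1] |F| 9.6 dir 69.0 tau [ 1.83 -0.87 -0.3 ] rot [ 1.7996e+02 -1.4000e-01  7.5060e+01]
travel [-2.6 29.4  0. ]
```

```bash
python3 -m crank '[{"gripper":10,"travel":[-1,7,0],"twist":[0,0,0]},{"gripper":10,"travel":[-1,7,0],"twist":[0,0,0]},{"gripper":10,"travel":[-0.5,8,0],"twist":[0,0,0]},{"gripper":10,"travel":[-0.5,7.5,0],"twist":[0,0,0]},{"gripper":10,"travel":[0.5,7.5,0],"twist":[0,0,0]},{"gripper":10,"travel":[0.5,7,0],"twist":[0,0,0]},{"gripper":10,"travel":[0,0,0],"twist":[0,0,0]},{"gripper":10,"travel":[0,0,0],"twist":[0,0,0]}]'; python3 -c "
from h import *
to(.1945,-95.8)"
```

```text
time: 15.62
ee_pos: [0.4649, -0.0752, 0.0429]
tcp_rot: [-180.0, -0.1, 75.1]
wrist_force: [1.5, 9.9, -2.7]
opening: 0.0224
grasp_force: 89.0
pin [0.5117 0.1007] r 0.1943 th -100.41 F [ 1.5  9.9 -2.7] |F| 10.0 dir 81.6 tau [ 2.   -0.46  0.09] rot [-1.7995e+02 -1.5000e-01  7.5110e+01]
travel [ 1.6 15.5 -0. ]
```

```bash
python3 -m crank '[{"gripper":10,"travel":[0.5,5,0],"twist":[0,0,0]},{"gripper":10,"travel":[0.5,5,0],"twist":[0,0,0]},{"gripper":10,"travel":[0.5,5.5,0],"twist":[0,0,0]},{"gripper":10,"travel":[0,0,0],"twist":[0,0,0]},{"gripper":10,"travel":[0,0,0],"twist":[0,0,0]},{"gripper":10,"travel":[0,0,0],"twist":[0,0,0]}]'
python3 - <<'E'
from h import *
to(.170,-95.8)
shot('top','top6.png');shot('scene','scene6.png')
a=cv2.imread('pics/top6.png')[225:260,230:280];b=cv2.imread('pics/scene6.png')[210:245,325:375]
cv2.imwrite('pics/c6.png',np.vstack([cv2.resize(x,(428,300),interpolation=2) for x in(a,b)]))
E
```

```text
time: 16.38
ee_pos: [0.4801, -0.0776, 0.0429]
tcp_rot: [-179.9, -0.1, 75.1]
wrist_force: [1.6, 9.4, -2.1]
opening: 0.0225
grasp_force: 89.0
pin [0.5268 0.0983] r 0.1946 th -95.9 F [ 1.6  9.4 -2.1] |F| 9.5 dir 80.6 tau [ 2.05 -0.25  0.24] rot [-1.7993e+02 -1.5000e-01  7.5120e+01]
travel [24.3 -3.5  0.1]
```

View pics/c6.png

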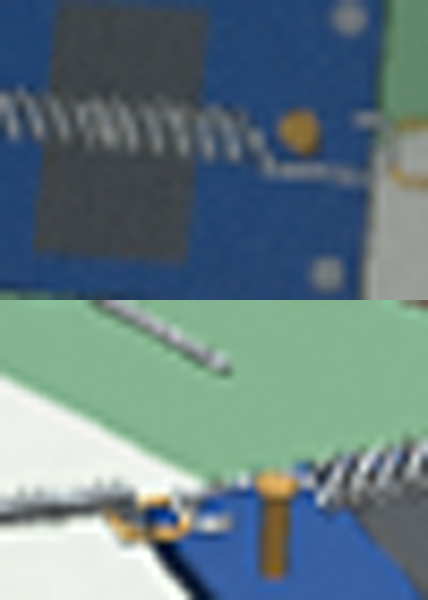

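Top crop: the post (300,132) already sits between the hook's long leg (y≈172) and its tip (y≈120), a little nearer the tip. I'll swing about 2.5 mm further and then let back.

```bash
python3 -m crank '[{"gripper":10,"travel":[0.3,2.5,0],"twist":[0,0,0]},{"gripper":10,"travel":[0,0,0],"twist":[0,0,0]},{"gripper":10,"travel":[5,-0.8,0],"twist":[0,0,0]},{"gripper":10,"travel":[5,-0.8,0],"twist":[0,0,0]},{"gripper":10,"travel":[5,-0.8,0],"twist":[0,0,0]},{"gripper":10,"travel":[4,-0.6,0],"twist":[0,0,0]},{"gripper":10,"travel":[0,0,0],"twist":[0,0,0]},{"gripper":10,"travel":[0,0,0],"twist":[0,0,0]}]'; python3 -c "
from h import *
to(.165,-95.5)"
```

```text
time: 17.48
ee_pos: [0.4845, -0.0593, 0.0429]
tcp_rot: [-179.9, -0.1, 75.1]
wrist_force: [0.8, 7.6, -1.5]
opening: 0.0224
grasp_force: 89.0
pin [0.5313 0.1166] r 0.1759 th -95.06 F [ 0.8  7.6 -1.5] |F| 7.7 dir 83.9 tau [ 1.37 -0.14  0.2 ] rot [-1.7995e+02 -8.0000e-02  7.5110e+01]
travel [10.5 -3.1  0. ]
```

```bash
python3 -m crank '[{"gripper":10,"travel":[4,-1,0],"twist":[0,0,0]},{"gripper":10,"travel":[4,-1,0],"twist":[0,0,0]},{"gripper":10,"travel":[2.5,-0.5,0],"twist":[0,0,0]},{"gripper":10,"travel":[0,0,0],"twist":[0,0,0]},{"gripper":10,"travel":[0,0,0],"twist":[0,0,0]},{"gripper":10,"travel":[0,0,0],"twist":[0,0,0]}]'
python3 - <<'E'
from h import *
to(.163,-95.8)
shot('top','top7.png');shot('scene','scene7.png')
for n,r,(y0,y1,x0,x1) in(('top7','top6',(236,252,255,280)),):
    g=cv2.imread(f'pics/{n}.png').astype(int);h=g[:,:,2]-g[:,:,0]   # red-blue: brass high, plate low, steel ~0
    for y in range(y0,y1): print(y,' '.join('%4d'%v for v in h[y,x0:x1]))
E
```

```text
time: 18.23
ee_pos: [0.4849, -0.0494, 0.043]
tcp_rot: [-180.0, -0.0, 75.0]
wrist_force: [0.0, 5.1, -2.5]
opening: 0.0223
grasp_force: 89.0
pin [0.5318 0.1265] r 0.166 th -95.17 F [ 0.   5.1 -2.5] |F| 5.1 dir 89.5 tau [ 0.81 -0.09  0.15] rot [-1.7998e+02 -1.0000e-02  7.5050e+01]
travel [ 2.7 -2.3  0. ]
236  -77  -79  -78  -77  -80  -76  -75  -73  -67  -68  -67  -77  -74  -72  -76  -74  -74  -75  -56  -12   -9   -9   -8   -8   -9
237  -79  -80  -77  -78  -78  -77  -79  -60  -30  -12  -10  -37  -59  -21   -2   -3   -5  -13  -24  -11   -8  -10   -9   -9  -10
238  -77  -76  -75  -76  -77  -77  -76  -52    2   51   50   23    0   45   17   18   24   35   34   26  -10   -9   -9   -9   -9
239  -79  -76  -73  -77  -77  -78  -75  -26   60   81   82   62   20    8  -53  -48  -33  -12   30   57    5   -8   -9   -8   -7
240  -81  -75  -78  -73  -75  -74  -75  -24   67   79   80   62   11  -63  -76  -78  -67  -41   -5   21    2   -7   -6   -4   -2
241  -77  -77  -77  -80  -76  -75  -75  -50   21   64   78   39  -10  -70  -76  -75  -46  -13  -10  -11  -10   -7   -9   -5   -1
242  -67  -66  -67  -70
[... 566 characters left out ...]
  -73  -62  -61  -49   -6    0    1    1    3    1    1
247  -76  -77  -74  -75  -77  -75  -76  -77  -78  -79  -76  -75  -73  -73  -75  -74  -71  -53   -6    1    2    1    1    1    1
248  -77  -77  -77  -78  -76  -78  -77  -76  -76  -76  -74  -73  -75  -72  -75  -72  -71  -53   -4    2    2    1    2    2    1
249  -75  -79  -78  -74  -76  -73  -76  -74  -75  -75  -74  -75  -73  -74  -73  -73  -74  -50   -3    1    1    2    2    1    1
250  -76  -78  -76  -76  -73  -74  -75  -77  -76  -77  -75  -76  -73  -78  -73  -73  -75  -47   -3    0    1    2    1    1    2
251  -73  -77  -75  -76  -76  -76  -76  -77  -75  -75  -74  -71  -72  -74  -73  -73  -73  -44   -3    1    2    2    0    2    2
```

```bash
python3 -m crank '[{"gripper":10,"travel":[2,-0.8,0],"twist":[0,0,0]},{"gripper":10,"travel":[2,-0.8,0],"twist":[0,0,0]},{"gripper":10,"travel":[0,0,0],"twist":[0,0,0]},{"gripper":10,"travel":[0,0,0],"twist":[0,0,0]},{"gripper":10,"travel":[0,0,0],"twist":[0,0,0]}]'
python3 - <<'E'
from h import *
to(.160,-95.8)
E
```

```text
time: 18.95
ee_pos: [0.4845, -0.0452, 0.0431]
tcp_rot: [180.0, 0.0, 75.0]
wrist_force: [0.5, 0.4, -2.6]
opening: 0.0224
grasp_force: 89.0
pin [0.5315 0.1306] r 0.1619 th -95.43 F [ 0.5  0.4 -2.6] |F| 0.6 dir 37.0 tau [ 0.    0.   -0.03] rot [1.800e+02 1.000e-02 7.504e+01]
travel [ 1.7 -1.3 -0. ]
```

The load has gone from the puller and its pin is centred in the eye, so the hook is on the post. I'm lifting it out.

```bash
python3 -m crank '[{"gripper":10,"travel":[0,0,-5],"twist":[0,0,0]},{"gripper":10,"travel":[0,0,-5],"twist":[0,0,0]},{"gripper":10,"travel":[0,0,-5],"twist":[0,0,0]},{"gripper":10,"travel":[0,0,-10],"twist":[0,0,0]},{"gripper":10,"travel":[0,0,-10],"twist":[0,0,0]},{"gripper":10,"travel":[-40,0,0],"twist":[0,0,0]},{"gripper":10,"travel":[-40,0,0],"twist":[0,0,0]},{"gripper":10,"travel":[0,0,0],"twist":[0,0,0]},{"gripper":10,"travel":[0,0,0],"twist":[0,0,0]}]'
python3 - <<'E'
from h import *
shot('top','top8.png');shot('scene','scene8.png')
g=cv2.imread('pics/top8.png').astype(int);h=g[:,:,2]-g[:,:,0]
for y in range(236,248): print(y,' '.join('%4d'%v for v in h[y,255:280]))
go([.62,-.11,.006],87)
E
```

```text
time: 20.08
ee_pos: [0.464, -0.1223, 0.0785]
tcp_rot: [180.0, -0.0, 75.0]
wrist_force: [0.7, 0.8, -2.5]
opening: 0.0225
grasp_force: 89.0
236  -75  -78  -78  -77  -79  -80  -75  -75  -65  -65  -69  -76  -73  -73  -78  -77  -78  -73  -59  -13  -10  -10   -8   -9  -11
237  -75  -77  -79  -76  -78  -76  -75  -62  -31  -10  -10  -38  -58  -21   -3   -3   -4  -10  -17  -14  -10  -10   -7   -9   -9
238  -78  -78  -78  -77  -77  -78  -77  -56    1   52   48   25   -1   42   14   16   27   37   28   10  -10  -10   -8   -8   -9
239  -78  -78  -77  -74  -76  -75  -75  -27   58   79   79   63   24   10  -55  -48  -34  -11   24   43   -1  -10  -10  -10   -9
240  -78  -77  -77  -78  -77  -78  -74  -24   68   80   81   61   10  -69  -75  -73  -78  -71   -7   54   10   -8   -5   -4   -1
241  -79  -79  -77  -78  -76  -76  -75  -52   20   68   79   41  -10  -76  -76  -77  -75  -72   -9   46    8    0    0    0    2
242  -65  -66  -66  -67  -78  -74  -76  -74  -46    1   50   25    1  -75  -76  -77  -74  -73    7   52    5    0    1    1    1
243  -31  -19  -18  -20  -25  -28  -41  -40  -41  -34  -10   19   48  -46  -68  -76  -76  -57   31   54    1    2    2    3    1
244  -41  -31  -33  -32  -24  -27  -38  -32  -31  -25  -31  -11   51   49   40   28   27   34   51   21    2    2    1    2    1
245  -76  -78  -77  -76  -68  -69  -66  -60  -54  -47  -61  -67  -25   13   21   31   28   33   24    0    1    1    1    0    1
246  -81  -74  -76  -77  -76  -75  -77  -77  -77  -76  -77  -73  -74  -74  -72  -65  -66  -50   -6    2    0    2    2    2    2
247  -76  -78  -78  -77  -75  -74  -76  -79  -75  -75  -77  -74  -74  -72  -74  -71  -71  -57   -5    0    3    1    1    1    2
now [ 0.4641 -0.1218  0.0783] [ 1.7999e+02 -1.0000e-02  7.5090e+01] t 20.18 travel [ 51.5 147.6  72.3] rows 2.5 twist [ 2.000e-04 -2.000e-04 -2.079e-01]
```

```bash
python3 -m crank '[{"gripper":10,"travel":[15,44,0],"twist":[0,0,0]},{"gripper":10,"travel":[15,44,0],"twist":[0,0,0]},{"gripper":10,"travel":[15,44,0],"twist":[0,0,0]},{"gripper":10,"travel":[14,44,0],"twist":[0,0,0]},{"gripper":10,"travel":[0,0,0],"twist":[0,0,-0.1]},{"gripper":10,"travel":[0,0,20],"twist":[0,0,-0.1]},{"gripper":10,"travel":[0,0,25],"twist":[0,0,0]},{"gripper":10,"travel":[0,0,15],"twist":[0,0,0]},{"gripper":10,"travel":[0,0,5],"twist":[0,0,0]},{"gripper":10,"travel":[0,0,0],"twist":[0,0,0]},{"gripper":10,"travel":[0,0,0],"twist":[0,0,0]}]'; python3 -c "
from h import *
go([.65,-.11,.0055])"
```

```text
time: 21.55
ee_pos: [0.6497, -0.1109, 0.0142]
tcp_rot: [179.9, 0.0, 86.5]
wrist_force: [-0.7, -0.4, -1.3]
opening: 0.0225
grasp_force: 89.3
now [ 0.6497 -0.1109  0.0142] [1.7991e+02 1.0000e-02 8.6500e+01] t 21.55 travel [0.9 0.3 8.7] rows 0.1 twist None
```

```bash
python3 -m crank '[{"gripper":10,"travel":[0,0,4],"twist":[0,0,0]},{"gripper":10,"travel":[0,0,3],"twist":[0,0,0]},{"gripper":10,"travel":[0,0,1.5],"twist":[0,0,0]},{"gripper":10,"travel":[0,0,0],"twist":[0,0,0]},{"gripper":10,"travel":[0,0,0],"twist":[0,0,0]}]'
```

```text
time: 22.18
ee_pos: [0.649, -0.1109, 0.005]
tcp_rot: [180.0, 0.0, 86.5]
wrist_force: [-3.4, 0.4, 5.7]
opening: 0.0225
grasp_force: 90.0
```

Touching down lightly (5.7 N). Let go and retreat upward.

```bash
python3 -m crank '[{"gripper":50,"travel":[0,0,0],"twist":[0,0,0]},{"gripper":85,"travel":[0,0,0],"twist":[0,0,0]},{"gripper":85,"travel":[0,0,0],"twist":[0,0,0]},{"gripper":85,"travel":[0,0,0],"twist":[0,0,0]},{"gripper":85,"travel":[0,0,-15],"twist":[0,0,0]},{"gripper":85,"travel":[0,0,-40],"twist":[0,0,0]},{"gripper":85,"travel":[0,0,-50],"twist":[0,0,0]},{"gripper":85,"travel":[0,0,-50],"twist":[0,0,0]},{"gripper":85,"travel":[0,0,0],"twist":[0,0,0]},{"gripper":85,"travel":[0,0,0],"twist":[0,0,0]},{"gripper":85,"travel":[0,0,0],"twist":[0,0,0]}]'
python3 - <<'E'
from h import *
im,c=shot('wrist','w9.png');t,ct=shot('top','top9.png')
h=im.astype(int);m=((h[:,:,0]-h[:,:,2]>90)).astype(np.uint8);n,l,st,ce=cv2.connectedComponentsWithStats(m)
for s,k in zip(st[1:],ce[1:]): 
    if s[4]>60: print(s,at(c,k,.03).round(3))
# other things & spring unchanged vs the first pictures
a=cv2.imread('pics/top9.png').astype(int)
for nm,r,(y0,y1,x0,x1) in(('phone','top0',(158,184,333,382)),('tumbler/pens','top0',(280,312,138,220)),('calc','top3',(275,320,380,428)),('spring','top8',(230,250,220,278))):
    d=np.abs(a-cv2.imread(f'pics/{r}.png'))[y0:y1,x0:x1].sum(2);print(nm,(d>60).sum(),d.size)
# lateral seat check
e=at(ct,(270.9,241.45),.05);p=at(ct,(264.6,239.9),.058);v=(p-S.tolist().__add__([0]))[:2] if 0 else p[:2]-S;w=e[:2]-S
print('post',p,'eye',e,np.linalg.norm(v),np.linalg.norm(w),'lateral mm',1000*.143*(np.arctan2(w[1],w[0])-np.arctan2(v[1],v[0])))
print(bot.get_obs()['time'],bot.get_obs()['ee_pos'])
E
```

```text
time: 23.55
ee_pos: [0.6485, -0.1107, 0.1584]
tcp_rot: [-179.9, -0.0, 86.5]
wrist_force: [0.2, -1.0, -0.1]
opening: 0.0849
grasp_force: 0.0
[ 305  160   33   32 1046] [ 0.651 -0.071  0.03 ]
[305 199  33  10 326] [ 0.65  -0.091  0.03 ]
[305 216  33   9 286] [ 0.649 -0.103  0.03 ]
[306 232  31   9 278] [ 0.649 -0.115  0.03 ]
[306 248  31   9 277] [ 0.648 -0.127  0.03 ]
[306 263  31   9 276] [ 0.647 -0.139  0.03 ]
[306 278  31  25 756] [ 0.646 -0.157  0.03 ]
phone 1020 1274
tumbler/pens 0 2624
calc 0 2160
spring 0 1160
post [0.53245103 0.14994492 0.058     ] eye [0.52811119 0.13007192 0.05      ] 0.14257895276516905 0.16280431270076479 lateral mm -2.035940051931604
23.65 [ 0.64861795 -0.11070824  0.15840869]
```

Run:
```python
from h import *
shot('scene','scene9.png')
a=cv2.imread('pics/scene9.png').astype(int)
d=np.abs(a-cv2.imread('pics/scene0.png'))[306:350,258:330].sum(2);print('phone',(d>60).sum(),d.size)
if (d>60).sum()<60: print(bot.job_done())
```

```text
phone 0 3168
the job is handed in; nothing more can be done
None
```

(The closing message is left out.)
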